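# Load the stop blocks from under the guard

### The job

Set up the bar-bending bench: raise the barred guard flap of the tray until it leans back open, swing its prop stay up and over to its stop so the flap is secured, and only then take the steel stop blocks out of the tray (there are two or three). Slide every block in the tray endwise onto the stop rod, right past the sprung ball so that the ball clicks out again behind the last one. Then fold the stay all the way back down, lower the flap fully shut, and leave the other things on the bench where they are.

Things in the scene. Friction and masses are not known exactly. Their poses are not given: they have to be found in the camera images.
- tray: fixed low steel tray, 210 mm (its x) x 160 mm (its y); origin at the centre of its underside on the bench. Floor 10 mm thick, with only a low lip (top 14 mm above the bench) along the -x, +x and -y edges, a 60 mm high post 10 mm square in each front (-y) corner, and at the back a wooden ledge (from y = +45 mm, 30 mm high) and a wall 60 mm high (from y = +72 mm). Its back (hinge) side is its +y side
- flap (a joint): guard flap of the tray, a barred steel frame 210 x 160 mm, 0.45 kg, hinged along the tray's x axis at the back (+y) edge. 0 = shut, level; grows as the front (-y) edge rises; past 1.57 it leans back and falls gently to its stop at 1.8 and stays there, below that it falls shut (damped)
- flap_hinge (a point): middle of the flap's hinge line, 66 mm above the bench, on the tray; axes as the tray's
- flap_bar (a point): middle of the flap's handle, a round bar 12 mm thick and 120 mm long, parallel to the hinge, 200 mm from the hinge and 40 mm out from the flap's free edge, with open space between; it lies 66 mm above the bench when shut
- stay (a joint): prop stay, a flat link 14 mm wide hanging outside the tray's -x end, turning about the tray's x axis. 0 = folded, level, pointing to the tray's -y; grows as its end rises; upright at 1.57; beyond that it falls over by itself to its stop at 2.13 (set, leaning towards the open flap); below 1.57 it falls back to 0. Very light to turn; about 0.15 kg
- stay_peg (a point): grip point on the stay's round peg, 12 mm thick, that sticks out 52 mm to the tray's -x near the stay's end, 150 mm from the stay's pivot; this point is 34 mm along the peg from the link
- stay_pivot (a point): point on the stay's turning axis level with the grip point along the tray's x, 45 mm above the bench, fixed on the tray; axes as the tray's
- stand: fixed stand of the stop rod; origin on the bench. Base plate 100 mm (its x) x 180 mm (its y, from -130 to +50 mm), 12 mm thick; a post 44 x 30 mm, 115 mm high, whose face is at y = -90 mm; from that face a level round steel rod, 16 mm thick, runs 180 mm along the stand's +y, axis 95 mm above the bench, free end at y = +90 mm
- rod_tip (a point): centre of the free end face of the stop rod, 95 mm above the bench; axes as the stand's: the rod runs from here to the stand's -y for 180 mm, to the post
- detent (a joint): sprung ball (12 mm) on top of the rod, 22 mm from its free end, standing 4.5 mm proud. 0 = out, grows as pressed in (m); a block sliding over it presses it in with a few newtons and it clicks out again behind the block. Behind the ball there are 158 mm to the post, enough for three blocks (138 mm) pushed up to one another
- block0_c (a point): stop block, a loose plain-steel block with a through bore: 34 x 34 mm across, 46 mm long, square 20 mm bore along its own y axis, mouths flared, about 0.18 kg; this point is its centre; the four long faces are alike. It starts lying on the tray floor under the guard flap, bore level. May be absent
- block1_c (a point): stop block, a loose plain-steel block with a through bore: 34 x 34 mm across, 46 mm long, square 20 mm bore along its own y axis, mouths flared, about 0.18 kg; this point is its centre; the four long faces are alike. It starts lying on the tray floor under the guard flap, bore level. May be absent
- block2_c (a point): stop block, a loose plain-steel block with a through bore: 34 x 34 mm across, 46 mm long, square 20 mm bore along its own y axis, mouths flared, about 0.18 kg; this point is its centre; the four long faces are alike. It starts lying on the tray floor under the guard flap, bore level. May be absent
- tape: bystander: tape measure, 66 x 34 x 62 mm, black case; origin under its centre
- wrench: bystander: wrench lying flat
- hammer: bystander: hammer lying flat
- tin: bystander: open tin, 70 mm wide, 85 mm high; origin under its centre
- shim: bystander: rusty steel plate, 50 x 30 x 14 mm
- stirrup_a: bystander: bent bar loop 120 x 160 mm, 10 mm thick, lying flat; origin at its middle
- stirrup_b: bystander: bent bar loop 100 x 150 mm, 10 mm thick, lying flat; origin at its middle
There are look-alikes about, which are no part of the job. What is shaped like the part that bears block0_c but orange is not meant.

How it is judged (in metres and radians):
On the way, in this order (a step that is already met when the one before it is completed fails the run):
1. the guard flap is raised and leans back open (value of joint flap above 1.5 rad), for 0.2 s.
2. the prop stay is swung over to its stop with the flap open (value of joint flap above 1.5 rad and value of joint stay above 1.95 rad), for 0.2 s.
3. every block is on the rod past the ball, the ball out again, with the flap still open on its stay (all of step 2 and y of block0_c in the frame of stand between -0.08 and 0.042 m and x of block0_c in the frame of stand between -0.007 and 0.007 m and z of block0_c in the frame of stand between 0.088 and 0.102 m and y of block1_c in the frame of stand between -0.08 and 0.042 m and x of block1_c in the frame of stand between -0.007 and 0.007 m and z of block1_c in the frame of stand between 0.088 and 0.102 m and y of block2_c in the frame of stand between -0.08 and 0.042 m and x of block2_c in the frame of stand between -0.007 and 0.007 m and z of block2_c in the frame of stand between 0.088 and 0.102 m and value of joint detent below 0.0015 m), for 0.3 s.
4. the stay is folded down, the flap still open (value of joint flap above 1.5 rad and value of joint stay below 0.25 rad), for 0.1 s.
At the end, for the whole second after the job is handed in: every block is on the rod (centre within 7 mm of the rod's axis) with its near end behind the ball (centre at least 48 mm from the rod's free end), the ball out again (pressed less than 1.5 mm), the stay folded (below 0.25 rad), the flap shut (below 0.08 rad) and all at rest (y of block0_c in the frame of stand between -0.08 and 0.042 m and x of block0_c in the frame of stand between -0.007 and 0.007 m and z of block0_c in the frame of stand between 0.088 and 0.102 m and y of block1_c in the frame of stand between -0.08 and 0.042 m and x of block1_c in the frame of stand between -0.007 and 0.007 m and z of block1_c in the frame of stand between 0.088 and 0.102 m and y of block2_c in the frame of stand between -0.08 and 0.042 m and x of block2_c in the frame of stand between -0.007 and 0.007 m and z of block2_c in the frame of stand between 0.088 and 0.102 m and value of joint detent below 0.0015 m and value of joint stay below 0.25 rad and value of joint flap below 0.08 rad and linear speed of each of block0, block1, block2 below 0.03 m/s); the robot touches nothing.
It fails at once if a block in the tray is handled before the stay is set (value of joint stay below 1.6 rad and ((contact force between the fingers and block0 above 1 N and horizontal distance between block0_c and tray below 0.12 m) or (contact force between the fingers and block1 above 1 N and horizontal distance between block1_c and tray below 0.12 m) or (contact force between the fingers and block2 above 1 N and horizontal distance between block2_c and tray below 0.12 m))).
It fails at once if the flap is lowered while the stay is up (value of joint stay above 1 rad and value of joint flap below 1.1 rad).
It fails at once if a bystander is pushed more than 40 mm (distance of any of stirrup_a, stirrup_b, tape, hammer, wrench, tin, shim from where it was at the start of the episode above 0.04 m).
Of block0, block1, block2 only 2 to 3 are there at a start; the rules pass over those that are not, and their reading is None.
At some moment in a run one of block0, block1, block2 may be knocked a few centimetres aside while the robot is not near it.
Once in a run the grip may slacken for a moment while it holds something.
It also fails if it takes over 210 s, if anything falls off the work surface, if the arm or the gripper's body presses on something with over 40 N, if the wrist force passes 120 N, or if a joint passes its speed limit or range.

### The arm

A 6-joint arm with a two-finger parallel gripper is mounted at the origin on the work surface. World frame = base frame: x ahead of the robot, y to its left, z up, the work surface at z = 0. Lengths are in mm, angles in rad, forces in N, time in s.
With the tool pointing down it reaches from about 400 to 925 mm from the base axis. Payload 12.5 kg.
Tool frame: the origin (TCP) lies on the centre line of the jaws, within the pads' length; the fingertips stand 17 mm ahead of it and the grasp point (between the pads) lies 2 mm behind it; z points along the fingers, y is the line along which they close (so a half turn about z gives the same grasp; the last joint's range is limited). The gripper opens to 95 mm and grips with 3 to 60 N. Pads are 20 mm wide; open, the fingers measure 119 mm over their backs; the gripper's body (75 mm by 180 mm) begins 59 mm behind the grasp point.
Start: joints at [-1.428, 0.491, 1.559, -0, 1.092, -0.106], TCP at [153.923, -605.766, 231.661] pointing down, gripper open.
Joint ranges: [-3.1, 3.1], [-0.84, 2.19], [0.05, 2.79], [-1.13, 4.28], [0.06, 2.93], [-2.69, 2.69]. Speed limits (rad/s): [2.22, 2.22, 2.79, 3.14, 3.14, 3.14].

### API

Orientations are given as [roll, pitch, yaw] about the fixed x, y, z axes, in that order (R = Rz(yaw) Ry(pitch) Rx(roll)).
In Python, from cell import env gives the robot as it stands.
- The arm moves only by the tool drive_tool, never from a script. Its argument "deltas" is text: rows parted by semicolons, each of 4 numbers parted by spaces: the shift along the world's x, y, z normalised to -1 to 1, where 1 is 100 mm, then the turn about the world's z normalised to -1 to 1, where 1 is 180 degrees. A call has 1 to 10 rows; each row shifts and turns the commanded pose from where the row before left it; what a row does not reach is not made up. A row lasts 1/12 s, in which the tool goes at most 41.7 mm and 7.16 degrees, less where a joint would pass 70% of its speed; a pose out of reach is approached as far as the arm can. A call with a number of a shift or a turn outside -1 to 1 is refused whole. A call with a gripper value outside its range is refused whole. "gripper" is the closure, from 0 (fully open) to 1 (shut), set as the call begins (left out, the last holds). The fingers move at their own pace and stop on an object; the grip force is fixed at half the most. Time passes only in rows, so rows that do not move let the fingers close. It gives the time, the measured TCP pose, the force, the opening and the grip force at its end, in the units of the state.
- env.state(): the state, without advancing time (a new reading comes with each control period).
- env.read_camera(name): name is "scene" or "top"; returns (picture, depth): 400x640x3 uint8, red, green, blue; 400x640 float32, mm along the optical axis (not along the pixel's ray), 0 where there is no reading.
- env.camera_params(name): a dict with "mtx" (3x3 intrinsics, pixels), "camera_from_world" (4x4, takes a point from world to camera coordinates). Camera axes: x right, y down, z forward; pixel columns grow to the right and rows downward; lengths in mm; the calibration is good to about 2 mm. A picture is of the moment at which its call begins. camera_params takes no time and is no camera call.
- env.job_done(): hands the job in; it is judged then, once.
The state is a dict: "t": time; "joints": joint angles; "qvel": joint speeds; "tau": joint torques, N m; "eef_pos": TCP position; "tcp_rot": TCP orientation; "ft_force": force on the tool from outside, world axes, zero at the start; "moment": the same for the moment, N m; "opening": opening from 0.0 (shut) to 1.0 (fully open); "grip_force": force on a finger pad.
Only numpy, scipy, OpenCV 4.12 (cv2) and the standard library are available. Lean on these libraries where they do the work, as an engineer would, in place of code of your own. Each camera call takes 0.05 s, during which the arm holds its last target. There are 200 camera calls.

## Working session

There is one attempt and no reset: what is moved stays moved. The work goes in short steps, Python scripts to look and compute and a tool call to move; the robot and the scene stay as the last step left them, time stands still between calls to the robot, and variables do not carry over. Pictures are saved under pics/ and viewed, at most 14 in all, crops included, and the job is handed in when it is done.

Besides the shell and the picture viewer there is one more tool, called after ">>>" as name(argument=value, ...) on one line, values as JSON. drive_tool: Moves the arm, as the interface text tells. Its arguments: {"type":"object","properties":{"deltas":{"type":"string"},"gripper":{"type":"number"}},"required":["deltas"]}

```bash
mkdir -p pics; ls; cat > h.py <<'E'
import numpy as np, cv2
from cell import env
def snap(n):
    im,d=env.read_camera(n); return im,d
def cloud(n,d):
    p=env.camera_params(n);K=np.array(p['mtx']);T=np.linalg.inv(np.array(p['camera_from_world']))
    v,u=np.indices(d.shape); X=np.stack([(u-K[0,2])/K[0,0]*d,(v-K[1,2])/K[1,1]*d,d],-1)
    return X@T[:3,:3].T+T[:3,3]
def ray(n,uv,z):
    p=env.camera_params(n);K=np.array(p['mtx']);T=np.linalg.inv(np.array(p['camera_from_world']))
    r=T[:3,:3]@np.linalg.inv(K)@np.array([uv[0],uv[1],1.]);o=T[:3,3]
    return o+r*(z-o[2])/r[2]
def save(f,im): cv2.imwrite('pics/'+f,im[:,:,::-1])
E
python3 - <<'E'
from h import *
print({k:np.round(v,3) if k!='t' else v for k,v in env.state().items()})
for n in('top','scene'):
    im,d=snap(n);save(n+'0.png',im);np.save(n+'0.npy',d);np.save(n+'0i.npy',im);print(n,env.camera_params(n))
E
```

```text
pics
{'t': 0.0, 'joints': array([-1.428,  0.492,  1.559,  0.   ,  1.092, -0.106]), 'qvel': array([-0.001, -0.001, -0.001, -0.   ,  0.001,  0.001]), 'tau': array([ 1.0000e-03, -6.1265e+01, -2.5818e+01,  6.9000e-02,  4.8000e-02,
       -0.0000e+00]), 'eef_pos': array([ 153.885, -605.522,  231.094]), 'tcp_rot': array([-3.141, -0.   ,  0.249]), 'ft_force': array([1.004, 0.738, 0.295]), 'moment': array([-0.004,  0.004, -0.022]), 'grip_force': np.float64(0.0), 'opening': np.float64(1.0)}
top {'mtx': array([[431.14267204,   0.        , 313.36423556],
       [  0.        , 431.14267204, 201.72235093],
       [  0.        ,   0.        ,   1.        ]]), 'camera_from_world': array([[-3.06420886e-02, -9.99530201e-01,  6.63500947e-04,
         2.54631438e+00],
       [-9.77012210e-01,  2.98116427e-02, -2.11088626e-01,
         5.78159485e+02],
       [ 2.10969676e-01, -7.11644491e-03, -9.77466701e-01,
         1.20095961e+03],
       [ 0.00000000e+00,  0.00000000e+00,  0.00000000e+00,
         1.00000000e+00]])}
scene {'mtx': array([[429.25454972,   0.        , 318.88823106],
       [  0.        , 429.25454972, 203.51344834],
       [  0.        ,   0.        ,   1.        ]]), 'camera_from_world': array([[-8.74998898e-01,  4.83958572e-01,  1.26897092e-02,
         5.06041697e+02],
       [ 3.95254247e-01,  7.29265924e-01, -5.58520628e-01,
        -1.46490540e+02],
       [-2.79555018e-01, -4.83689273e-01, -8.29393561e-01,
         1.32974252e+03],
       [ 0.00000000e+00,  0.00000000e+00,  0.00000000e+00,
         1.00000000e+00]])}
```

View pics/top0.png

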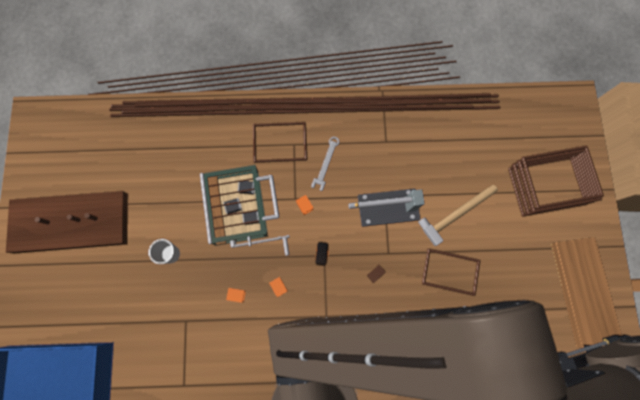

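View pics/scene0.png

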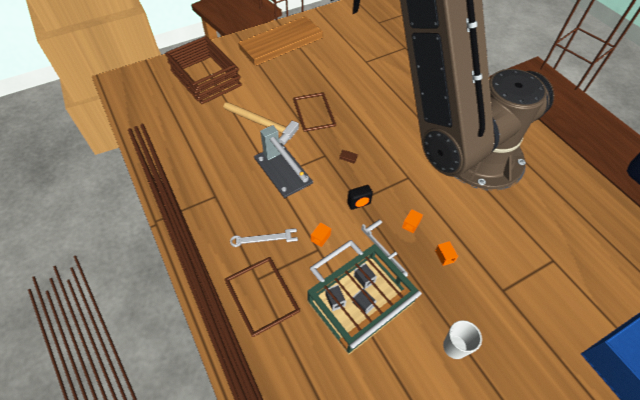

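```bash
python3 - <<'E'
from h import *
im=np.load('top0i.npy')
a=cv2.resize(im[150:265,190:310],None,fx=5,fy=5,interpolation=cv2.INTER_CUBIC)
b=cv2.resize(im[170:240,335:450],None,fx=5,fy=5,interpolation=cv2.INTER_CUBIC)
c=np.zeros((600,600,3),np.uint8);c[:575,:600]=a
save('trayT.png',c)
ims=np.load('scene0i.npy')
a2=cv2.resize(ims[215:355,290:430],None,fx=4,fy=4,interpolation=cv2.INTER_CUBIC)
b2=cv2.resize(ims[110:200,245:325],None,fx=3,fy=3,interpolation=cv2.INTER_CUBIC)
c=np.zeros((600,800,3),np.uint8);c[:560,:560]=a2;c[:270,560:]=b2
save('trayS.png',c)
save('stT.png',b)
d=np.load('top0.npy');P=cloud('top',d)
for u,v in[(204,200),(208,240),(201,175),(265,182),(276,212),(270,180),(275,212),(245,187),(233,206),(250,218),(287,253),(350,205),(380,203),(415,200),(268,238),(290,235)]: print(u,v,P[v,u].round(1))
E
```

```text
204 200 [590.2 302.   73.7]
208 240 [473.4 288.5  71.9]
201 175 [665.8 312.6  73.5]
265 182 [660.  133.2  -5.5]
276 212 [549.2  94.   69.2]
270 180 [644.5 110.1  73.3]
275 212 [549.2  96.8  70. ]
245 187 [633.6 188.2  41.9]
233 206 [576.1 223.3  43.7]
250 218 [538.9 173.2  41.3]
287 253 [431.5  65.3  51.7]
350 205 [ 556.6 -118.1  102.2]
380 203 [ 560.  -203.5  101. ]
415 200 [ 562.5 -299.7  115.8]
268 238 [483.2 124.6   2.1]
290 235 [490.9  58.4  -3.1]
```

View pics/trayT.png

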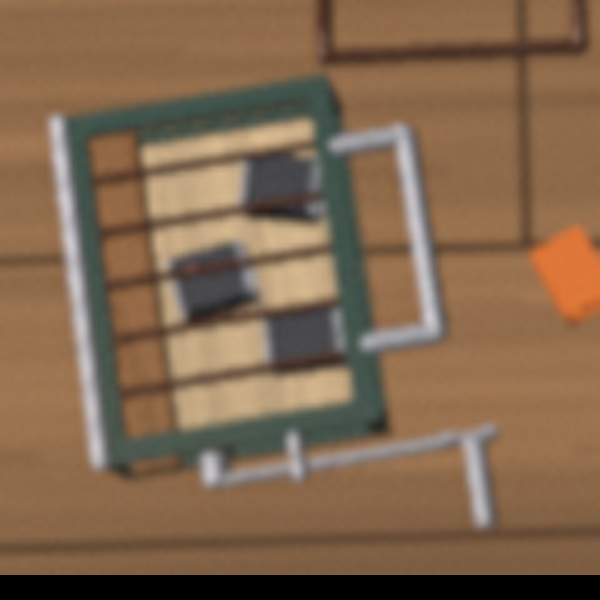

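View pics/trayS.png

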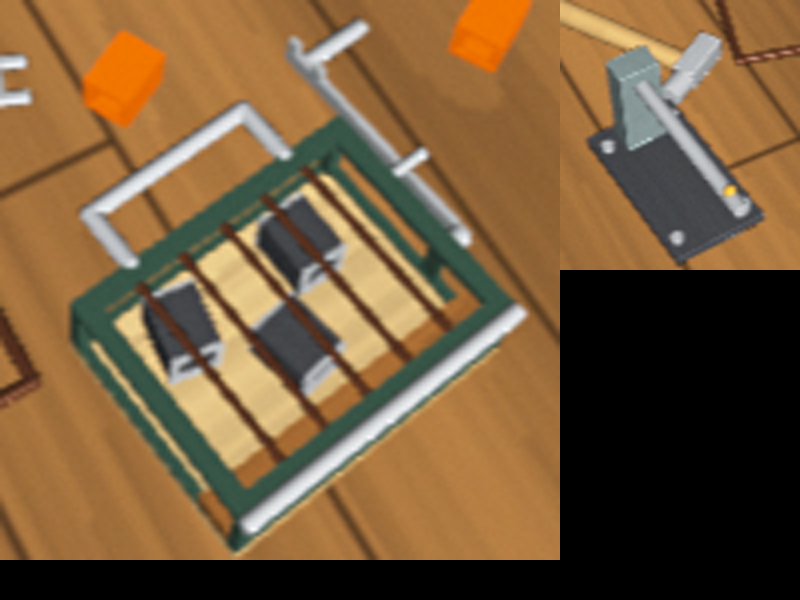

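View pics/stT.png

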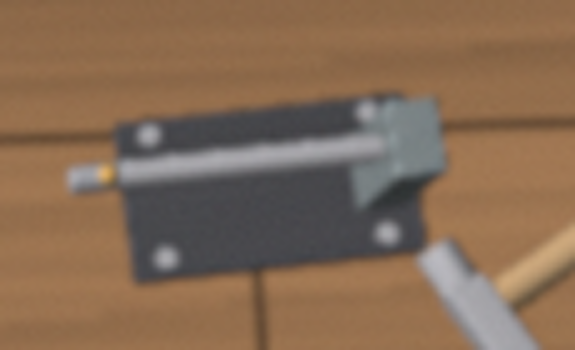

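```bash
python3 - <<'E'
from h import *
T=lambda c,o,z:ray('top',(o[0]+c[0]/5,o[1]+c[1]/5),z).round(1)
A=(190-.4,150-.4);B=(335-.4,170-.4)
h1,h2=T((98,465),A,68),T((57,118),A,68);print('hinge',h1,h2,np.arctan2(*(h2-h1)[1::-1]),np.linalg.norm(h2-h1))
b1,b2=T((437,335),A,66),T((404,130),A,66);print('bar',b1,b2,(b1+b2)/2,np.arctan2(*(b2-b1)[1::-1]))
print('hinge mid',(h1+h2)/2)
print('peg',T((474,437),A,45),T((485,525),A,45),'pivot',T((210,470),A,45))
r1,r2=T((68,181),B,97),T((385,147),B,97);print('rod',r1,r2,np.arctan2(*(r1-r2)[1::-1]),np.linalg.norm(r1-r2))
for n,c in(('A',(280,183)),('B',(207,283)),('C',(302,337))): print(n,T(c,A,44))
print('scene rod')
S=lambda c:ray('scene',(245+(c[0]-560)/3-.3,110+c[1]/3-.3),96).round(1)
print(S((741,204)),S((643,86)))
S=lambda c,z:ray('scene',(290+c[0]/4-.4,215+c[1]/4-.4),z).round(1)
print('bar',S((84,212),66),S((243,106),66),'hinge',S((248,524),68),S((522,313),68),'peg',S((310,62),45),S((365,27),45))
E
```

```text
hinge [466.3 285.8  68. ] [672.9 314.2  68. ] 0.13660753388370558 208.54284931399584
bar [536.2  91.5  66. ] [659.9 109.5  66. ] [598.05 100.5   66.  ] 0.1444991530417269
hinge mid [569.6 300.   68. ]
peg [478.9  72.4  45. ] [427.6  66.9  45. ] pivot [464.3 226.1  45. ]
rod [ 555.5 -113.4   97. ] [ 569.7 -294.9   97. ] 1.6488741953312085 182.0546346567425
A [635.5 186.1  44. ]
B [575.7 229.1  44. ]
C [541.4 172.9  44. ]
scene rod
[ 555.  -121.6   96. ] [ 571.1 -291.4   96. ]
bar [660.8 106.   66. ] [538.2  89.5  66. ] hinge [671.2 313.2  68. ] [467.1 286.4  68. ] peg [475.2  73.3  45. ] [428.6  68.   45. ]
```

>>> drive_tool(deltas="0.2 0.32 0 0;0.2 0.32 0 0;0.2 0.32 0 0;0.2 0.32 0 0;0.2 0.32 0 0;0.2 0.32 0 0;0.2 0.32 0 0;0.2 0.32 0 0;0.2 0.32 0 0;0.2 0.32 0 0", gripper=0.64)

```text
t: 0.93
eef_pos: [354.4, -284.0, 231.6]
tcp_rot: [-3.142, 0.0, 0.248]
ft_force: [1.4, 1.4, -0.4]
opening: 0.38
grip_force: 0.0
```

>>> drive_tool(deltas="0.2 0.32 0 -0.035;0.2 0.32 0 0;0.2 0.32 0 0;0.2 0.32 0 0;0.2 0.32 0 0;0.2 0.32 0 0;0.2 0.32 0 0;0.2 0.32 0 0;0.2 0.32 0 0;0 0 0 0")

```text
t: 1.77
eef_pos: [535.3, 5.2, 231.3]
tcp_rot: [-3.141, -0.001, 0.148]
ft_force: [-1.6, -0.7, 0.4]
opening: 0.361
grip_force: 0.0
```

>>> drive_tool(deltas="0.2 0.32 0 0;0.2 0.32 0 0;0.22 0.32 0 -0.003;0 0 -0.35 0;0 0 -0.35 0;0 0 -0.35 0;0 0 -0.35 0;0 0 -0.27 0;0 0 0 0;0 0 0 0")

```text
t: 2.6
eef_pos: [594.6, 96.5, 64.0]
tcp_rot: [-3.141, 0.003, 0.134]
ft_force: [0.2, -0.4, 0.6]
opening: 0.361
grip_force: 0.0
```

>>> drive_tool(deltas="0 0 0 0;0 0 0 0;0 0 0 0;0 0 0 0;0 0 0 0;0 0 0 0", gripper=1)

```text
t: 3.1
eef_pos: [595.4, 98.5, 66.2]
tcp_rot: [-3.14, -0.002, 0.134]
ft_force: [-1.0, 13.5, 6.5]
opening: 0.113
grip_force: 30.0
```

>>> drive_tool(deltas="0 0.007 0.17 0;-0.003 0.022 0.169 0;-0.005 0.036 0.166 0;-0.007 0.05 0.163 0;-0.009 0.062 0.158 0;-0.011 0.076 0.152 0;-0.012 0.088 0.145 0;-0.014 0.1 0.137 0;-0.016 0.111 0.128 0;-0.017 0.122 0.117 0")

```text
t: 3.93
eef_pos: [585.6, 165.1, 216.0]
tcp_rot: [-3.141, -0.001, 0.135]
ft_force: [4.6, 5.0, -10.2]
opening: 0.121
grip_force: 30.0
```

>>> drive_tool(deltas="-0.018 0.131 0.107 0;-0.02 0.14 0.095 0;-0.021 0.147 0.083 0;-0.022 0.153 0.07 0;-0.022 0.158 0.056 0;-0.023 0.162 0.043 0;-0.023 0.165 0.029 0;-0.024 0.168 0.014 0;-0.024 0.168 0 0;-0.024 0.167 -0.015 0")

```text
t: 4.77
eef_pos: [563.8, 321.1, 265.1]
tcp_rot: [-3.142, -0.003, 0.134]
ft_force: [3.5, -1.3, 3.1]
opening: 0.121
grip_force: 30.0
```

>>> drive_tool(deltas="0 0 0 0;0 0 0 0;0 0 0.3 0;0 0 0.3 0;0 -0.2 0.1 0;-0.15 -0.33 0 0;-0.15 -0.33 0 0;-0.15 -0.33 0 0;-0.15 -0.33 0 0;-0.15 -0.33 0 0", gripper=0)

```text
t: 5.6
eef_pos: [487.1, 133.2, 333.6]
tcp_rot: [3.142, 0.0, 0.134]
ft_force: [0.3, -0.0, -0.0]
opening: 0.762
grip_force: 0.0
```

>>> drive_tool(deltas="-0.15 -0.33 0 0;-0.15 -0.35 0 0;-0.15 0 0 0;0 0 -0.3 0;0 0 -0.35 0;0 0 -0.35 0;0 0 0 0", gripper=0.5)

```text
t: 6.18
eef_pos: [440.8, 66.4, 229.2]
tcp_rot: [-3.141, 0.008, 0.133]
ft_force: [-0.9, -0.1, -0.8]
opening: 0.503
grip_force: 0.0
```

```bash
python3 - <<'E'
from h import *
im,d=snap('scene');im2,d2=snap('top')
c=np.zeros((600,800,3),np.uint8)
c[:300,:800]=cv2.resize(im[190:340,240:640],(800,300))
c[300:,:800]=cv2.resize(im2[140:290,140:340],None,fx=2,fy=2).repeat(1,0)[:300,:400].repeat(1,1) if 0 else cv2.resize(im2[140:290,140:540],(800,300))
save('a1.png',c);print(env.state()['eef_pos'])
E
```

```text
[443.43697459  66.71867168 233.88275965]
```

View pics/a1.png

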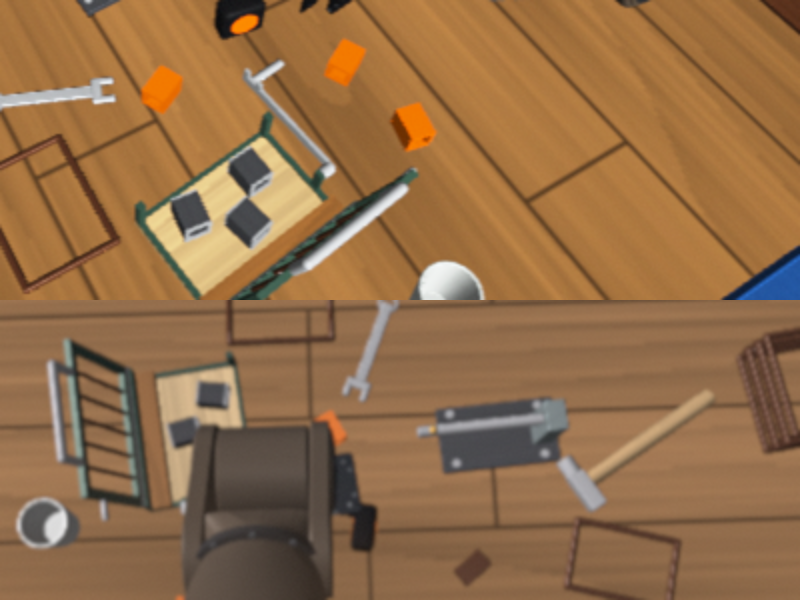

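>>> drive_tool(deltas="0 0 -0.35 0;0 0 -0.35 0;0 0 -0.35 0;0 0 -0.35 0;0 0 -0.35 0;0 0 -0.15 0;0 0 0 0;0 0 0 0")

```text
t: 6.95
eef_pos: [444.8, 67.0, 44.5]
tcp_rot: [3.141, -0.001, 0.134]
ft_force: [1.0, 0.0, 0.7]
opening: 0.502
grip_force: 0.0
```

>>> drive_tool(deltas="0 0 0 0;0 0 0 0;0 0 0 0;0 0 0 0;0 0 0 0;0 0 0 0", gripper=1)

```text
t: 7.45
eef_pos: [443.7, 67.0, 43.7]
tcp_rot: [3.141, -0.001, 0.134]
ft_force: [-0.6, 0.3, 0.4]
opening: 0.136
grip_force: 0.0
```

>>> drive_tool(deltas="0 0 0 0;0 0 0 0;0 0 0 0;0 0 0 0")

```text
t: 7.78
eef_pos: [443.7, 66.9, 43.6]
tcp_rot: [3.141, -0.0, 0.135]
ft_force: [-1.1, -3.6, 6.2]
opening: 0.12
grip_force: 30.0
```

>>> drive_tool(deltas="-0.001 0.007 0.15 0;-0.003 0.022 0.148 0;-0.005 0.037 0.145 0;-0.007 0.05 0.141 0;-0.009 0.064 0.135 0;-0.011 0.077 0.128 0;-0.012 0.09 0.119 0;-0.014 0.101 0.11 0;-0.015 0.112 0.099 0;-0.017 0.121 0.087 0")

```text
t: 8.62
eef_pos: [434.6, 133.7, 171.6]
tcp_rot: [3.138, -0.002, 0.135]
ft_force: [-3.0, -16.1, 17.3]
opening: 0.119
grip_force: 30.0
```

>>> drive_tool(deltas="-0.018 0.129 0.075 0;-0.019 0.136 0.061 0;-0.019 0.141 0.047 0;-0.02 0.145 0.033 0;-0.02 0.148 0.018 0;-0.02 0.149 0.003 0;-0.02 0.148 -0.012 0;-0.02 0.147 -0.027 0;-0.02 0.143 -0.041 0;-0.019 0.138 -0.056 0")

```text
t: 9.45
eef_pos: [414.4, 278.2, 179.6]
tcp_rot: [3.141, -0.0, 0.135]
ft_force: [1.8, -1.7, -0.2]
opening: 0.117
grip_force: 30.0
```

>>> drive_tool(deltas="0 0 0 0;0 0 0 0;0 0.03 0.1 0;0 0 0.35 0;0 0 0.35 0;0 0 0.35 0;0 0 0.35 0;0 -0.4 0 0;0 -0.4 0 0;0 -0.4 0 0", gripper=0)

```text
t: 10.28
eef_pos: [414.0, 158.8, 330.2]
tcp_rot: [3.141, -0.001, 0.136]
ft_force: [0.9, -0.3, -0.2]
opening: 0.763
grip_force: 0.0
```

>>> drive_tool(deltas="0.1 -0.4 0 0;0.1 -0.4 0 0;0.1 -0.4 0 0;0.1 -0.4 0 0;0.1 -0.4 0 0;0 -0.4 0 0;0 -0.4 0 0;0 -0.4 0 0;0 0 0 0;0 0 0 0", gripper=0.4)

```text
t: 11.12
eef_pos: [463.8, -161.6, 329.4]
tcp_rot: [-3.141, 0.001, 0.13]
ft_force: [1.2, 0.3, -0.3]
opening: 0.598
grip_force: 0.0
```

```bash
python3 - <<'E'
from h import *
im,d=snap('top');im2,d2=snap('scene')
np.save('t1.npy',im);s=env.state();print(s['eef_pos'],s['joints'].round(3),s['tcp_rot'].round(3))
P=cloud('top',d)
# blocks: dark grey pixels within tray, top at z 44
m=((im.max(2)<100)&((im.max(2).astype(int)-im.min(2))<20)&(P[...,2]>30)).astype(np.uint8)
m[:, :195]=0;m[:,300:]=0;m[:160]=0;m[250:]=0
S=5;M=cv2.resize(m*255,None,fx=S,fy=S,interpolation=cv2.INTER_CUBIC)>127
n,l,st,ce=cv2.connectedComponentsWithStats(M.astype(np.uint8))
for i in range(1,n):
    if st[i,4]<25*60: continue
    v,u=np.nonzero(l==i);pts=np.stack([(u+.5)/S-.5,(v+.5)/S-.5],1)
    q=np.array([ray('top',p,44)[:2] for p in pts[::7]],np.float32)
    r=cv2.minAreaRect(q);print(r,ce[i]/S)
c=np.zeros((600,800,3),np.uint8)
c[:600,:400]=cv2.resize(im[150:270,190:270],(400,600),interpolation=cv2.INTER_CUBIC)
c[:560,400:]=cv2.resize(im2[215:355,300:400],(400,560),interpolation=cv2.INTER_CUBIC)
save('b1.png',c)
E
```

```text
[ 464.15249749 -159.34825161  329.69744675] [-0.465  0.202  1.734  0.     1.206  0.972] [-3.141  0.     0.134]
((557.5708618164062, 315.64312744140625), (259.8741760253906, 106.46406555175781), 23.10839080810547) [207.77593973 216.0110438 ]
((633.1112060546875, 187.36376953125), (38.31087875366211, 33.30971145629883), 88.25410461425781) [245.70756723 187.30068793]
((577.487060546875, 226.55230712890625), (35.991580963134766, 39.9412841796875), 15.110488891601562) [232.16235294 206.16905882]Traceback (most recent call last):
  File "<stdin>", line 13, in <module>
  File "h.py", line 10, in ray
    p=env.camera_params(n);K=np.array(p['mtx']);T=np.linalg.inv(np.array(p['camera_from_world']))
ValueError: time passes only in moves, steps and waits
```

```bash
cat > h.py <<'E'
import numpy as np, cv2
from cell import env
C={n:(lambda p:(np.array(p['mtx']),np.linalg.inv(np.array(p['camera_from_world']))))(env.camera_params(n)) for n in('top','scene')}
def snap(n): return env.read_camera(n)
def cloud(n,d):
    K,T=C[n];v,u=np.indices(d.shape); X=np.stack([(u-K[0,2])/K[0,0]*d,(v-K[1,2])/K[1,1]*d,d],-1)
    return X@T[:3,:3].T+T[:3,3]
def ray(n,uv,z):
    K,T=C[n];r=T[:3,:3]@np.linalg.inv(K)@np.array([uv[0],uv[1],1.]);o=T[:3,3]
    return o+r*(z-o[2])/r[2]
def save(f,im): cv2.imwrite('pics/'+f,im[:,:,::-1])
def blocks(n,z=44):
    "dark tops inside the tray, projected on the top plane"
    im,d=snap(n);K,T=C[n];P=cloud(n,d)
    # tray frame mask
    e=P[...,:2]-np.array([568.,297.]);tx=e@[.991,.134];ty=e@[-.134,.991]+80
    g=im.astype(int);m=((g.max(2)<95)&(g.max(2)-g.min(2)<22)&(abs(tx)<95)&(ty>-72)&(ty<48)&(P[...,2]>25)&(P[...,2]<60)).astype(np.uint8)
    S=5;M=(cv2.resize(m*255,None,fx=S,fy=S,interpolation=cv2.INTER_LINEAR)>127).astype(np.uint8)
    for c in cv2.findContours(M,cv2.RETR_EXTERNAL,cv2.CHAIN_APPROX_NONE)[0]:
        if cv2.contourArea(c)<25*50: continue
        q=np.array([ray(n,(p[0]+.5)/S-.5,z)[:2] for p in c],np.float32)
        (x,y),(w,h),a=cv2.minAreaRect(q)
        if w<h: w,h,a=h,w,a+90
        a=(a)%180
        print(n,'centre %.0f %.0f size %.0f %.0f long-axis deg %.1f'%(x,y,w,h,a))
    return im
E
python3 - <<'E'
from h import *
im=blocks('top');im2=blocks('scene')
c=np.zeros((600,800,3),np.uint8)
c[:600,:400]=cv2.resize(im[150:270,190:270],(400,600),interpolation=cv2.INTER_CUBIC)
c[:560,400:]=cv2.resize(im2[215:355,300:400],(400,560),interpolation=cv2.INTER_CUBIC)
save('b1.png',c)
E
```

```text
top centre 540 172 size 38 35 long-axis deg 97.2
top centre 577 226 size 41 36 long-axis deg 107.2
top centre 632 186 size 42 36 long-axis deg 88.3
scene centre 586 230 size 41 39 long-axis deg 16.5
scene centre 641 188 size 42 38 long-axis deg 84.2
scene centre 548 175 size 43 41 long-axis deg 12.5
```

View pics/b1.png

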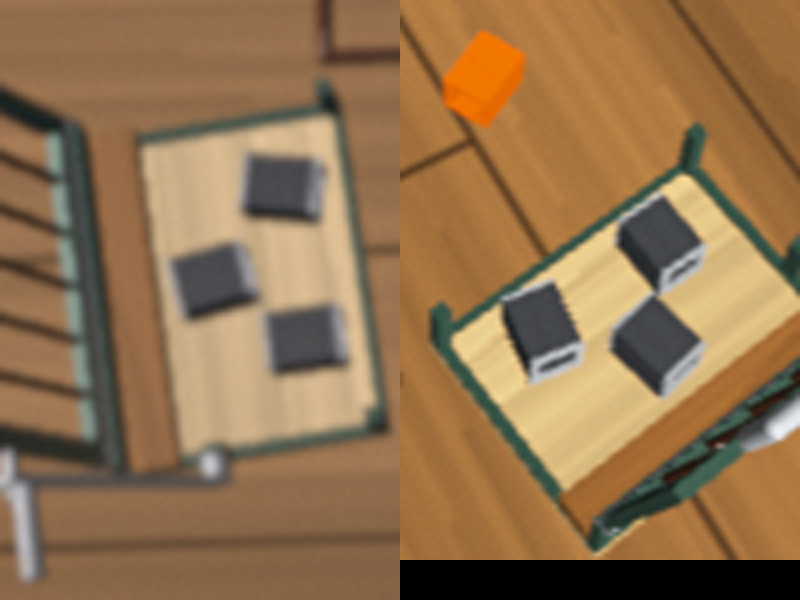

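>>> drive_tool(deltas="0.06 0.25 0 0.038;0.06 0.25 0 0.038;0.06 0.25 0 0.038;0.06 0.25 0 0.038;0.06 0.25 0 0.038;0.06 0.25 0 0.038;0.06 0.25 0 0.038;0.06 0.25 0 0.038;0.06 0.25 0 0.038;0.06 0.25 0 0.038")

```text
t: 12.15
eef_pos: [524.2, 93.2, 329.9]
tcp_rot: [3.141, -0.0, 1.336]
ft_force: [-0.5, 0.3, -0.0]
opening: 0.6
grip_force: 0.0
```

>>> drive_tool(deltas="0.06 0.25 -0.2 0.038;0.06 0.25 -0.25 0.038;0.04 0.28 -0.3 0.038;0 0.03 -0.3 0.002;0 0 -0.3 0;0 0 -0.3 0;0 0 -0.35 0;0 0 0 0;0 0 0 0")

```text
t: 12.9
eef_pos: [539.8, 172.4, 129.3]
tcp_rot: [-3.139, 0.0, 1.694]
ft_force: [-0.1, -0.1, -0.3]
opening: 0.599
grip_force: 0.0
```

>>> drive_tool(deltas="0 0 -0.35 0;0 0 -0.35 0;0 0 -0.29 0;0 0 0 0;0 0 0 0")

```text
t: 13.32
eef_pos: [541.3, 172.0, 32.2]
tcp_rot: [3.141, -0.0, 1.693]
ft_force: [0.2, -0.2, 1.5]
opening: 0.601
grip_force: 0.0
```

>>> drive_tool(deltas="0 0 0 0;0 0 0 0;0 0 0 0;0 0 0 0;0 0 0 0;0 0 0 0", gripper=1)

```text
t: 13.82
eef_pos: [541.6, 171.7, 32.1]
tcp_rot: [3.139, -0.0, 1.693]
ft_force: [0.5, 0.5, 10.8]
opening: 0.357
grip_force: 30.0
```

```bash
python3 - <<'E'
from h import *
for n in('top','scene'):
    d=np.load(n+'0.npy');P=cloud(n,d).reshape(-1,3);im=np.load(n+'0i.npy').reshape(-1,3)
    # candidates around the rod: reproject pixel rays on z=95 plane
    K,T=C[n];v,u=np.indices(d.shape);D=np.stack([(u-K[0,2])/K[0,0],(v-K[1,2])/K[1,1],np.ones(d.shape)],-1).reshape(-1,3)@T[:3,:3].T
    for z in (95,):
        o=T[:3,3];Q=o+D*((z-o[2])/D[:,2])[:,None]
        m=(P[:,2]>80)&(P[:,2]<112)&(Q[:,0]>535)&(Q[:,0]<590)&(Q[:,1]>-275)&(Q[:,1]<-100)
        y=Q[m,1];x=Q[m,0];f=np.polyfit(y,x,1);r=x-np.polyval(f,y);k=abs(r)<10;f=np.polyfit(y[k],x[k],1)
        print(n,m.sum(),'yaw',np.pi/2-np.arctan(f[0]),'x at -120: %.1f at -240: %.1f'%(np.polyval(f,-120),np.polyval(f,-240)),'tip y',np.sort(y)[-4:],'std',r[k].std(),'z',np.percentile(P[m,2],[50,90]))
E
```

```text
top 310 yaw 1.6517024259824684 x at -120: 556.9 at -240: 566.6 tip y [-115.9383706  -115.79871324 -115.65919542 -115.51981694] std 4.644292923131717 z [100.63070366 104.42833391]
scene 278 yaw 1.6491741572113852 x at -120: 558.9 at -240: 568.4 tip y [-113.76186697 -112.48949993 -111.21703892 -110.80913017] std 4.852467726408346 z [100.05311817 103.22477644]
```

>>> drive_tool(deltas="0 0 0.25 0;0 0 0.35 0;0 0 0.35 0;0 0 0.2 0;0 0 0 0")

```text
t: 14.23
eef_pos: [542.1, 171.9, 150.1]
tcp_rot: [3.135, -0.0, 1.693]
ft_force: [0.4, -0.1, -1.3]
opening: 0.36
grip_force: 30.0
```

>>> drive_tool(deltas="0.015 -0.34 0 -0.0137;0.015 -0.34 0 0;0.015 -0.34 0 0;0.015 -0.34 0 0;0.015 -0.34 -0.12 0;0.015 -0.34 -0.12 0;0.027 -0.34 -0.13 0;0 0 -0.12 0;0 0 0 0;0 0 0 0")

```text
t: 15.07
eef_pos: [551.6, -66.3, 95.7]
tcp_rot: [-3.139, -0.001, 1.649]
ft_force: [-0.0, 0.3, -1.7]
opening: 0.355
grip_force: 30.0
```

```bash
python3 - <<'E'
from h import *
s=env.state();print(s['eef_pos'],s['tcp_rot'],s['grip_force'])
im,_=snap('scene');im2,_=snap('top')
c=np.zeros((600,800,3),np.uint8)
c[:600,:400]=cv2.resize(im[110:230,260:340],(400,600),interpolation=cv2.INTER_CUBIC)
c[:600,400:]=cv2.resize(im2[150:270,300:380],(400,600),interpolation=cv2.INTER_CUBIC)
save('c1.png',c)
E
```

```text
[551.58301001 -66.31590613  95.67095878] [-3.13909795e+00 -9.38603797e-04  1.64888859e+00] 29.988258029334247
```

View pics/c1.png

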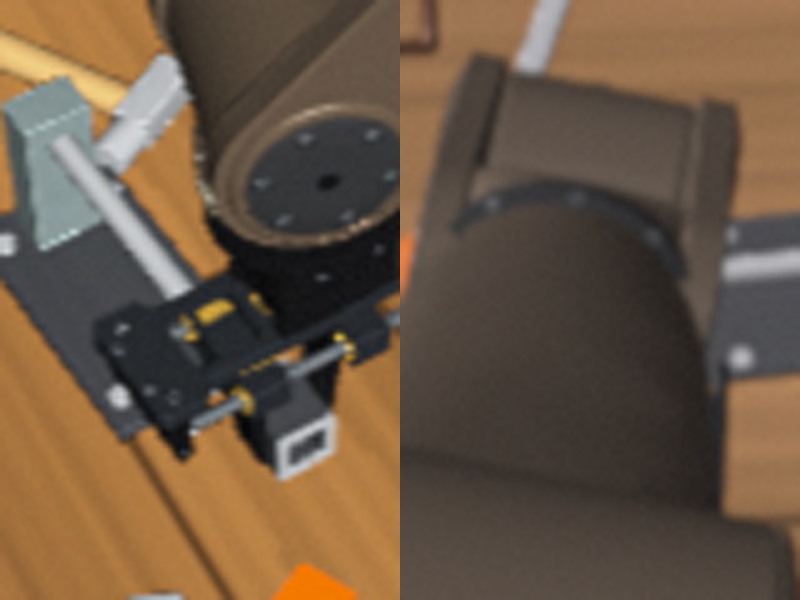

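>>> drive_tool(deltas="0.02 0 0.055 0;0 0 0 0;0 0 0 0")

```text
t: 15.42
eef_pos: [554.8, -65.9, 103.1]
tcp_rot: [3.14, 0.001, 1.651]
ft_force: [0.3, -0.5, -2.2]
opening: 0.353
grip_force: 30.0
```

```bash
python3 - <<'E'
from h import *
K,T=C['scene']
for c in((307,443),(304,448)):
    r=T[:3,:3]@np.linalg.inv(K)@np.array([260+c[0]/5-.4,110+c[1]/5-.4,1]);o=T[:3,3]
    print((o+r*(-43-o[1])/r[1]).round(1),(o+r*(-46-o[1])/r[1]).round(1))
s=env.state();print(s['eef_pos'])
E
```

```text
[549.6 -43.   95.3] [547.9 -46.   90.3]
[551.4 -43.   91.9] [549.6 -46.   86.9]
[554.84666474 -65.87150511 103.09374127]
```

>>> drive_tool(deltas="-0.01 0 -0.022 0;0 0 0 0;0.009 -0.11 0 0;0.009 -0.11 0 0;0.009 -0.11 0 0;0 0 0 0;0 0 0 0")

```text
t: 16.0
eef_pos: [556.0, -100.6, 99.8]
tcp_rot: [-3.142, -0.0, 1.648]
ft_force: [-0.5, 0.0, -2.2]
opening: 0.358
grip_force: 30.0
```

>>> drive_tool(deltas="0.007 -0.07 0.005 0;0.006 -0.07 0 0;0.006 -0.07 0 0;0.006 -0.07 0 0;0.006 -0.07 0 0;0.006 -0.07 0 0;0.006 -0.07 0 0;0 0 0 0")

```text
t: 16.67
eef_pos: [560.7, -150.0, 100.5]
tcp_rot: [3.141, 0.001, 1.649]
ft_force: [0.5, -0.2, 0.7]
opening: 0.357
grip_force: 30.0
```

>>> drive_tool(deltas="0.01 -0.12 0 0;0.009 -0.12 0 0;0.01 -0.12 0 0;0.009 -0.12 0 0;0.01 -0.12 0 0;0.009 -0.12 0 0;0.01 -0.12 0 0;0.009 -0.12 0 0;0.01 -0.12 0 0;0 0 0 0")

```text
t: 17.5
eef_pos: [569.2, -258.9, 100.4]
tcp_rot: [3.141, 0.001, 1.648]
ft_force: [-0.2, -0.2, -2.1]
opening: 0.358
grip_force: 30.0
```

>>> drive_tool(deltas="0 0 -0.02 0;0 0 0 0;0 0 0 0;0 0 0 0;0 0 0.3 0;0 0 0.35 0;0 0 0.35 0;0 0 0 0;0 0 0 0", gripper=0.4)

```text
t: 18.25
eef_pos: [569.6, -256.3, 200.5]
tcp_rot: [3.138, 0.002, 1.65]
ft_force: [-0.1, 0.9, 0.1]
opening: 0.601
grip_force: 0.0
```

```bash
python3 - <<'E'
from h import *
im=blocks('top');im2,_=snap('scene')
s=env.state();print(s['eef_pos'],s['opening'])
c=np.zeros((600,800,3),np.uint8)
c[:600,:400]=cv2.resize(im2[100:220,240:320],(400,600),interpolation=cv2.INTER_CUBIC)
c[:600,400:]=cv2.resize(im[150:270,190:270],(400,600),interpolation=cv2.INTER_CUBIC)
save('d1.png',c)
E
```

```text
top centre 576 227 size 36 34 long-axis deg 14.0
top centre 632 184 size 42 35 long-axis deg 82.4
[ 568.65435754 -255.92666426  197.86114039] 0.599478882473093
```

View pics/d1.png

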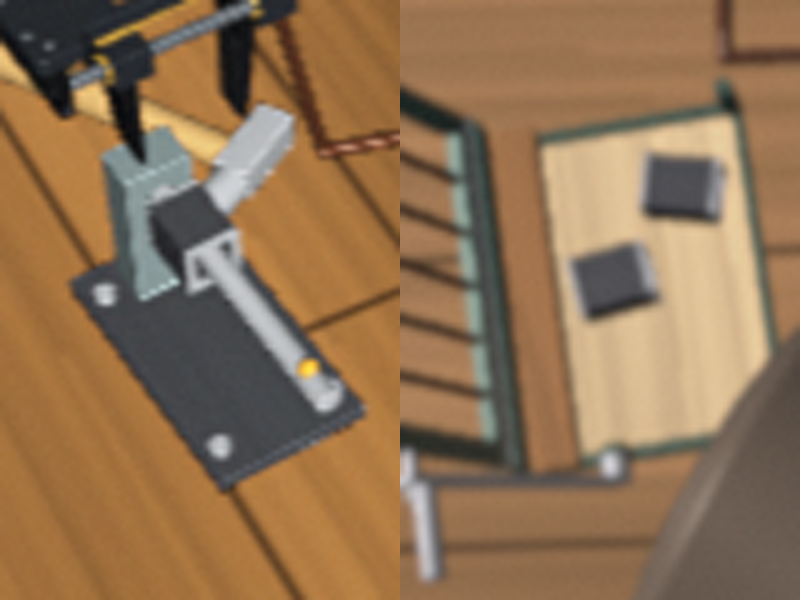

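>>> drive_tool(deltas="0 0.38 0.1 0.02;0 0.38 0 0.02;0 0.38 0 0.02;0.01 0.38 0 0;0.01 0.38 0 0;0.01 0.38 0 0;0.01 0.38 0 0;0.01 0.38 0 0;0.01 0.38 0 0;0.01 0.38 0 0")

```text
t: 19.18
eef_pos: [575.2, 125.5, 206.9]
tcp_rot: [-3.139, -0.0, 1.838]
ft_force: [-0.1, -0.3, -0.1]
opening: 0.601
grip_force: 0.0
```

>>> drive_tool(deltas="0 0.38 0 0;0 0.38 0 0;0.01 0.26 -0.2 0;0 0 -0.3 0;0 0 -0.35 0;0 0 -0.2 0;0 0 0 0;0 0 0 0")

```text
t: 19.85
eef_pos: [576.3, 225.5, 102.0]
tcp_rot: [-3.138, -0.0, 1.838]
ft_force: [0.8, -0.4, 0.1]
opening: 0.6
grip_force: 0.0
```

>>> drive_tool(deltas="0 0 -0.35 0;0 0 -0.25 0;0 0 -0.11 0;0 0 0 0;0 0 0 0")

```text
t: 20.27
eef_pos: [577.6, 225.6, 33.6]
tcp_rot: [3.141, 0.0, 1.838]
ft_force: [-0.2, -0.2, 0.3]
opening: 0.605
grip_force: 0.0
```

>>> drive_tool(deltas="0 0 0 0;0 0 0 0;0 0 0 0;0 0 0 0;0 0 0 0;0 0 0 0", gripper=1)

```text
t: 20.77
eef_pos: [577.8, 225.8, 33.6]
tcp_rot: [3.139, 0.0, 1.838]
ft_force: [1.9, 0.1, 7.7]
opening: 0.357
grip_force: 30.0
```

>>> drive_tool(deltas="0 0 0.25 0;0 0 0.35 0;0 0 0.35 0;0 0 0.2 0;0 0 0 0")

```text
t: 21.18
eef_pos: [578.3, 226.0, 152.0]
tcp_rot: [3.135, 0.0, 1.838]
ft_force: [1.2, 0.1, -2.7]
opening: 0.356
grip_force: 30.0
```

>>> drive_tool(deltas="-0.03 -0.33 0 -0.02;-0.03 -0.33 0 -0.02;-0.03 -0.33 0 -0.02;-0.03 -0.33 0 0;-0.03 -0.33 0 0;-0.03 -0.33 0 0;-0.03 -0.33 -0.15 0;-0.03 -0.33 -0.15 0;0 -0.28 -0.14 0;0 0 0 0")

```text
t: 22.02
eef_pos: [551.3, -70.3, 100.1]
tcp_rot: [-3.137, -0.001, 1.646]
ft_force: [-1.0, 1.0, -1.6]
opening: 0.357
grip_force: 30.0
```

>>> drive_tool(deltas="0 0 0 0;0 0 0 0;0 0 0 0")

```text
t: 22.27
eef_pos: [552.9, -65.5, 103.5]
tcp_rot: [-3.142, -0.0, 1.651]
ft_force: [0.3, 0.4, -2.2]
opening: 0.355
grip_force: 30.0
```

>>> drive_tool(deltas="0.007 0 -0.015 0;0 0 0 0;0.009 -0.11 0 0;0.009 -0.11 0 0;0.009 -0.11 0 0;0 0 0 0;0 0 0 0")

```text
t: 22.85
eef_pos: [556.3, -100.5, 101.9]
tcp_rot: [3.141, -0.0, 1.648]
ft_force: [-0.3, -0.2, -2.1]
opening: 0.359
grip_force: 30.0
```

>>> drive_tool(deltas="0.007 -0.08 0 0;0.006 -0.08 0 0;0.006 -0.08 0 0;0.007 -0.08 0 0;0.006 -0.08 0 0;0.006 -0.08 0 0;0.007 -0.08 0 0;0 0 0 0")

```text
t: 23.52
eef_pos: [561.1, -157.2, 101.9]
tcp_rot: [3.141, 0.001, 1.649]
ft_force: [1.3, -2.5, 0.0]
opening: 0.352
grip_force: 30.0
```

>>> drive_tool(deltas="0.009 -0.11 0 0;0.009 -0.11 0 0;0.009 -0.11 0 0;0.008 -0.11 0 0;0.007 -0.08 0 0;0.005 -0.06 0 0;0 0 0 0;0 0 0 0")

```text
t: 24.18
eef_pos: [565.4, -213.7, 101.8]
tcp_rot: [-3.141, -0.0, 1.649]
ft_force: [-0.4, 0.1, -2.6]
opening: 0.356
grip_force: 30.0
```

>>> drive_tool(deltas="0 0 -0.02 0;0 0 0 0;0 0 0 0;0 0 0 0;0 0 0.3 0;0 0 0.35 0;0 0 0.35 0;0 0 0 0;0 0 0 0", gripper=0.4)

```text
t: 24.93
eef_pos: [566.2, -213.5, 202.0]
tcp_rot: [3.138, 0.002, 1.65]
ft_force: [-0.2, -1.3, -0.9]
opening: 0.599
grip_force: 0.0
```

```bash
python3 - <<'E'
from h import *
im=blocks('top');im2,_=snap('scene')
s=env.state();print(s['eef_pos'],s['opening'])
c=np.zeros((600,800,3),np.uint8)
c[:600,:400]=cv2.resize(im2[100:220,240:320],(400,600),interpolation=cv2.INTER_CUBIC)
c[:600,400:]=cv2.resize(im[150:270,190:270],(400,600),interpolation=cv2.INTER_CUBIC)
save('d2.png',c)
E
```

```text
top centre 633 186 size 39 35 long-axis deg 82.4
[ 565.23065926 -213.14672806  199.34673489] 0.6039928698911904
```

View pics/d2.png

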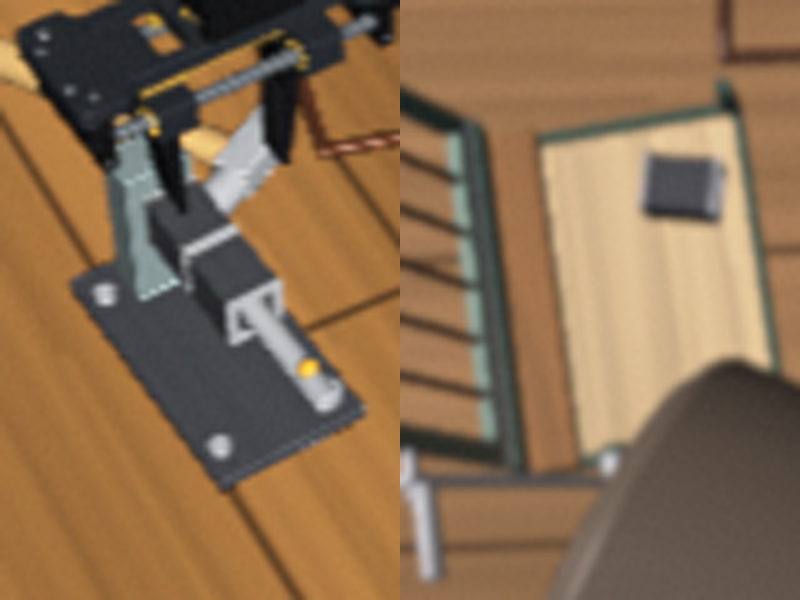

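>>> drive_tool(deltas="0.06 0.36 0.1 -0.02;0.06 0.36 0 -0.02;0.06 0.36 0 -0.0186;0.06 0.36 0 0;0.06 0.36 0 0;0.06 0.36 0 0;0.06 0.36 0 0;0.06 0.36 0 0;0.06 0.36 0 0;0.06 0.36 0 0")

```text
t: 25.87
eef_pos: [625.1, 148.4, 208.2]
tcp_rot: [-3.139, 0.001, 1.466]
ft_force: [-0.2, -1.2, 0.4]
opening: 0.602
grip_force: 0.0
```

>>> drive_tool(deltas="0.07 0.38 0 0;0 0 -0.2 0;0 0 -0.3 0;0 0 -0.35 0;0 0 -0.25 0;0 0 0 0;0 0 0 0")

```text
t: 26.45
eef_pos: [631.8, 184.4, 98.2]
tcp_rot: [-3.138, 0.001, 1.466]
ft_force: [0.0, 0.5, 0.8]
opening: 0.6
grip_force: 0.0
```

>>> drive_tool(deltas="0 0 -0.35 0;0 0 -0.25 0;0 0 -0.08 0;0 0 0 0;0 0 0 0")

```text
t: 26.87
eef_pos: [633.4, 184.7, 33.5]
tcp_rot: [3.14, -0.0, 1.465]
ft_force: [-0.1, -0.5, 0.1]
opening: 0.601
grip_force: 0.0
```

>>> drive_tool(deltas="0 0 0 0;0 0 0 0;0 0 0 0;0 0 0 0;0 0 0 0;0 0 0 0", gripper=1)

```text
t: 27.37
eef_pos: [633.4, 184.6, 33.1]
tcp_rot: [3.139, -0.001, 1.465]
ft_force: [0.6, 0.3, 6.8]
opening: 0.356
grip_force: 30.0
```

>>> drive_tool(deltas="0 0 0.25 0;0 0 0.35 0;0 0 0.35 0;0 0 0.2 0;0 0 0 0;0 0 0 0")

```text
t: 27.87
eef_pos: [632.5, 184.6, 147.6]
tcp_rot: [3.14, -0.0, 1.466]
ft_force: [0.0, -0.7, -2.6]
opening: 0.358
grip_force: 30.0
```

>>> drive_tool(deltas="-0.1 -0.31 0 0.02;-0.1 -0.31 0 0.02;-0.1 -0.31 0 0.0186;-0.1 -0.31 0 0;-0.1 -0.31 0 0;-0.1 -0.31 -0.15 0;-0.1 -0.31 -0.15 0;-0.09 -0.34 -0.16 0;0 0 0 0;0 0 0 0")

```text
t: 28.7
eef_pos: [552.0, -67.7, 98.6]
tcp_rot: [-3.137, -0.001, 1.646]
ft_force: [-0.0, 0.3, -0.9]
opening: 0.355
grip_force: 30.0
```

>>> drive_tool(deltas="0 0 0 0;0 0 0 0;0 0 0 0")

```text
t: 28.95
eef_pos: [553.8, -65.4, 101.0]
tcp_rot: [3.141, -0.0, 1.651]
ft_force: [-0.1, 0.1, -1.6]
opening: 0.356
grip_force: 30.0
```

>>> drive_tool(deltas="0 0 0.005 0;0 0 0 0;0.009 -0.11 0 0;0.009 -0.11 0 0;0.009 -0.11 0 0;0 0 0 0;0 0 0 0")

```text
t: 29.53
eef_pos: [556.2, -100.5, 101.4]
tcp_rot: [3.142, -0.0, 1.648]
ft_force: [0.3, 0.3, -3.1]
opening: 0.355
grip_force: 30.0
```

>>> drive_tool(deltas="0.007 -0.08 0 0;0.006 -0.08 0 0;0.006 -0.08 0 0;0.007 -0.08 0 0;0.006 -0.08 0 0;0.006 -0.08 0 0;0.007 -0.08 0 0;0.006 -0.08 0 0;0.006 -0.08 0 0;0 0 0 0")

```text
t: 30.37
eef_pos: [562.0, -173.0, 101.2]
tcp_rot: [3.142, 0.0, 1.649]
ft_force: [-0.3, -0.6, -1.8]
opening: 0.357
grip_force: 30.0
```

>>> drive_tool(deltas="0 0 0 0;0 0 0 0;0 0 -0.01 0;0 0 0 0")

```text
t: 30.7
eef_pos: [561.9, -171.1, 100.3]
tcp_rot: [-3.141, -0.0, 1.65]
ft_force: [-0.4, 0.4, -0.7]
opening: 0.355
grip_force: 30.0
```

>>> drive_tool(deltas="0 0 0 0;0 0 0 0;0 0 0 0;0 0 0 0;0 0 0.3 0;0 0 0.35 0;0 0 0.35 0;0 0.3 0.3 0;0 0.3 0 0;0 0 0 0", gripper=0.4)

```text
t: 31.53
eef_pos: [562.1, -108.6, 232.1]
tcp_rot: [3.138, 0.0, 1.652]
ft_force: [0.1, 0.9, -0.6]
opening: 0.598
grip_force: 0.0
```

```bash
python3 - <<'E'
from h import *
im,d=snap('top');im2,_=snap('scene')
s=env.state();print(s['eef_pos'],s['opening'])
c=np.zeros((600,800,3),np.uint8)
c[:600,:400]=cv2.resize(im2[100:220,240:320],(400,600),interpolation=cv2.INTER_CUBIC)
c[:600,400:]=cv2.resize(im[150:270,340:420],(400,600),interpolation=cv2.INTER_CUBIC)
save('d3.png',c)
E
```

```text
[ 561.95638309 -111.21851142  230.32205196] 0.599506941784602
```

View pics/d3.png

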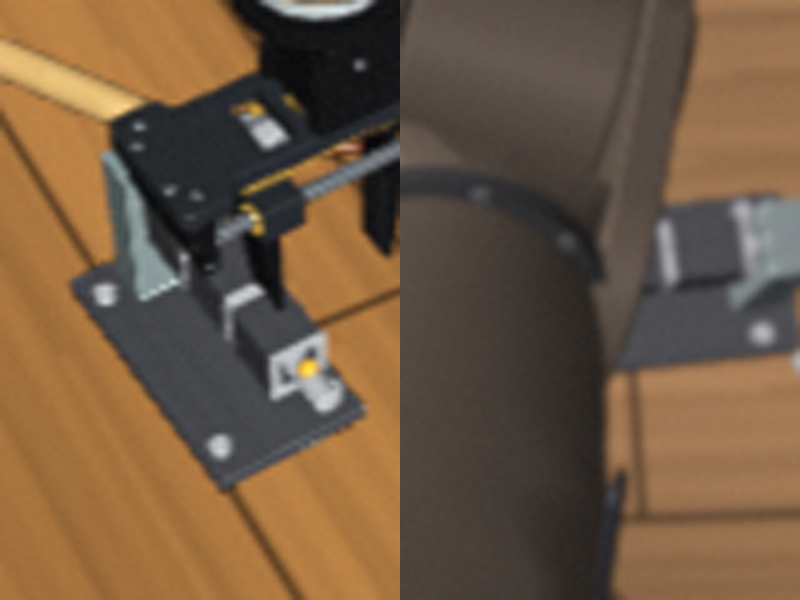

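>>> drive_tool(deltas="-0.12 0.05 0.35 -0.037;-0.12 0.1 0.35 -0.037;-0.12 0.2 0 -0.037;-0.12 0.3 0 -0.037;-0.12 0.3 0 -0.037;-0.12 0.3 0 -0.037;-0.12 0.3 0 -0.037;-0.12 0.3 0 -0.037;-0.12 0.3 0 -0.037;-0.12 0.3 0 -0.037", gripper=0.5)

```text
t: 32.47
eef_pos: [441.6, 133.4, 299.5]
tcp_rot: [3.142, 0.001, 0.481]
ft_force: [0.7, 0.6, -0.3]
opening: 0.498
grip_force: 0.0
```

>>> drive_tool(deltas="-0.12 0.3 0 -0.037;-0.12 0.3 0 -0.037;-0.05 0.3 0 -0.037;0 0.3 0 -0.002;0 0.3 0 0;0 0.3 0 0;0 0 0 0;0 0 0 0;0 0 0 0")

```text
t: 33.22
eef_pos: [413.7, 311.2, 299.3]
tcp_rot: [3.141, 0.001, 0.136]
ft_force: [-0.2, -0.9, -0.3]
opening: 0.498
grip_force: 0.0
```

>>> drive_tool(deltas="0 -0.17 0 0;0 0 0 0;0 0 -0.3 0;0 0 -0.35 0;0 0 -0.35 0;0 0 -0.29 0;0 0 0 0;0 0 0 0")

```text
t: 33.88
eef_pos: [413.6, 294.3, 170.7]
tcp_rot: [3.141, 0.002, 0.135]
ft_force: [-0.6, 0.0, 0.4]
opening: 0.501
grip_force: 0.0
```

>>> drive_tool(deltas="0 0 0 0;0 0 0 0;0 0 0 0;0 0 0 0;0 0 0 0;0 0 0 0;0 0 0 0;0 0 0 0;0 0 0 0;0 0 0 0", gripper=1)

```text
t: 34.72
eef_pos: [413.6, 294.5, 171.3]
tcp_rot: [3.141, -0.0, 0.137]
ft_force: [-0.0, -6.0, 5.1]
opening: 0.119
grip_force: 30.0
```

>>> drive_tool(deltas="0.011 -0.086 0.05 0;0.012 -0.084 0.043 0;0.019 -0.138 0.056 0;0.02 -0.143 0.041 0;0.02 -0.147 0.027 0;0.02 -0.148 0.012 0;0.02 -0.149 -0.003 0;0.02 -0.148 -0.018 0;0.02 -0.145 -0.033 0;0.019 -0.141 -0.047 0")

```text
t: 35.55
eef_pos: [431.7, 160.8, 184.4]
tcp_rot: [-3.141, -0.001, 0.136]
ft_force: [1.1, 1.4, 0.4]
opening: 0.119
grip_force: 30.0
```

>>> drive_tool(deltas="0.019 -0.136 -0.061 0;0.018 -0.129 -0.075 0;0.017 -0.121 -0.087 0;0.015 -0.112 -0.099 0;0.014 -0.101 -0.11 0;0.012 -0.09 -0.119 0;0.011 -0.077 -0.128 0;0.009 -0.064 -0.135 0;0.007 -0.05 -0.141 0;0.005 -0.037 -0.145 0")

```text
t: 36.38
eef_pos: [443.8, 69.3, 73.5]
tcp_rot: [-3.142, 0.001, 0.136]
ft_force: [-0.4, 8.2, -0.9]
opening: 0.12
grip_force: 30.0
```

>>> drive_tool(deltas="0.003 -0.022 -0.148 0;0.001 -0.007 -0.15 0;0 0 0 0;0 0 0 0")

```text
t: 36.72
eef_pos: [444.2, 66.9, 43.6]
tcp_rot: [-3.142, 0.001, 0.136]
ft_force: [-1.2, -0.7, -3.4]
opening: 0.122
grip_force: 30.0
```

>>> drive_tool(deltas="0 0 0 0;0 0 0 0;0 0 0 0;0 0 0.35 0;0 0 0.35 0;0 0 0.35 0;0 0 0.35 0;0 0 0.35 0;0 0 0.35 0;0 0 0.35 0", gripper=0.5)

```text
t: 37.55
eef_pos: [444.0, 67.4, 291.3]
tcp_rot: [3.141, -0.001, 0.137]
ft_force: [-0.0, -0.9, -1.1]
opening: 0.499
grip_force: 0.0
```

>>> drive_tool(deltas="0 0 0.35 0;0.14 0.34 0.1 0;0.15 0.34 0 0;0.15 0.34 0 0;0.15 0.34 0 0;0.15 0.34 0 0;0.15 0.34 0 0;0.15 0.34 0 0;0.14 0.36 0 0;0 0 0 0")

```text
t: 38.38
eef_pos: [563.5, 346.1, 332.7]
tcp_rot: [-3.141, 0.001, 0.139]
ft_force: [-0.0, 0.2, 0.5]
opening: 0.499
grip_force: 0.0
```

```bash
python3 - <<'E'
from h import *
im,d=snap('top');im2,_=snap('scene')
s=env.state();print(s['eef_pos'],s['opening'])
c=np.zeros((600,800,3),np.uint8)
c[:600,:400]=cv2.resize(im2[180:360,300:420],(400,600),interpolation=cv2.INTER_CUBIC)
c[:600,400:]=cv2.resize(im2[100:220,240:320],(400,600),interpolation=cv2.INTER_CUBIC)
save('e1.png',c)
E
```

```text
[562.35520572 342.22793041 333.16232812] 0.5013510587396605
```

View pics/e1.png

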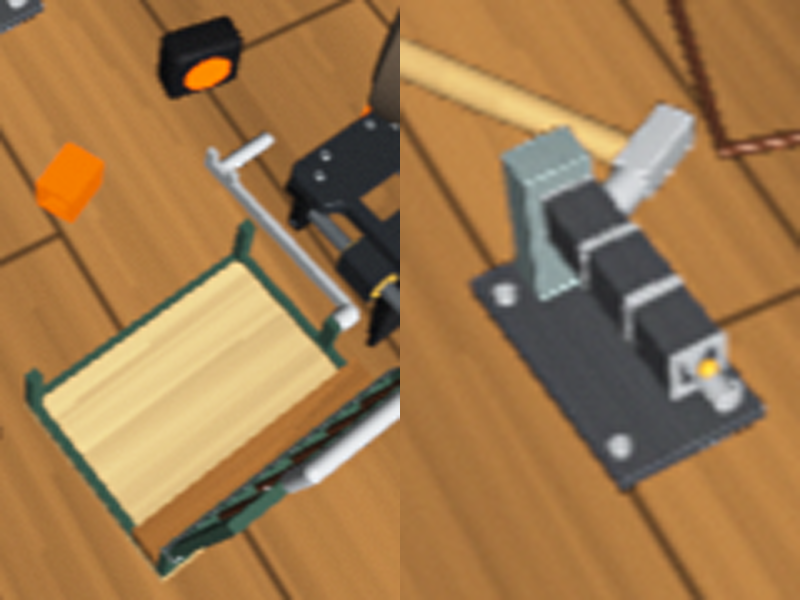

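>>> drive_tool(deltas="0 0 -0.3 0;0 0 -0.3 0;0 0 -0.14 0;0 0 0 0;0 0 0 0")

```text
t: 38.9
eef_pos: [562.6, 340.4, 260.6]
tcp_rot: [3.141, 0.0, 0.136]
ft_force: [0.4, -0.3, 0.9]
opening: 0.502
grip_force: 0.0
```

>>> drive_tool(deltas="0 0 0 0;0 0 0 0;0 0 0 0;0 0 0 0;0 0 0 0;0 0 0 0;0 0 0 0;0 0 0 0;0 0 0 0;0 0 0 0", gripper=1)

```text
t: 39.73
eef_pos: [562.7, 341.6, 260.1]
tcp_rot: [-3.141, -0.0, 0.137]
ft_force: [-0.9, 0.6, 1.8]
opening: 0.121
grip_force: 30.0
```

>>> drive_tool(deltas="0.027 -0.195 0.036 0;0.024 -0.167 0.015 0;0.024 -0.168 0 0;0.024 -0.168 -0.014 0;0.023 -0.165 -0.029 0;0.023 -0.162 -0.043 0;0.022 -0.158 -0.056 0;0.022 -0.153 -0.07 0;0.021 -0.147 -0.083 0;0.02 -0.14 -0.095 0")

```text
t: 40.57
eef_pos: [585.4, 177.9, 225.3]
tcp_rot: [3.141, 0.001, 0.137]
ft_force: [-2.1, 0.8, 0.7]
opening: 0.118
grip_force: 30.0
```

>>> drive_tool(deltas="0.018 -0.131 -0.107 0;0.017 -0.122 -0.117 0;0.016 -0.111 -0.128 0;0.014 -0.1 -0.137 0;0.012 -0.088 -0.145 0;0.011 -0.076 -0.152 0;0.009 -0.062 -0.158 0;0.007 -0.05 -0.163 0;0.005 -0.036 -0.166 0;0.003 -0.022 -0.169 0")

```text
t: 41.4
eef_pos: [596.3, 99.1, 80.0]
tcp_rot: [-3.141, 0.001, 0.136]
ft_force: [-2.0, 13.0, -1.5]
opening: 0.115
grip_force: 30.0
```

>>> drive_tool(deltas="0 -0.007 -0.155 0;0 0 0 0;0 0 0 0;0 0 0 0")

```text
t: 41.73
eef_pos: [596.9, 98.8, 65.0]
tcp_rot: [-3.141, 0.0, 0.137]
ft_force: [0.7, 7.2, -2.8]
opening: 0.116
grip_force: 30.0
```

>>> drive_tool(deltas="0 0 0 0;0 0 0 0;0 0 0 0;0 0 0 0;0 0 0.15 0;0 0 0.3 0;0 0 0.35 0;0 0 0.35 0;-0.15 -0.35 0.3 0;-0.15 -0.35 0 0", gripper=0.64)

```text
t: 42.57
eef_pos: [570.8, 33.9, 212.1]
tcp_rot: [3.14, -0.009, 0.139]
ft_force: [-0.1, -0.9, -0.1]
opening: 0.359
grip_force: 0.0
```

>>> drive_tool(deltas="0 -0.35 0 0;0 -0.35 0 0;0 -0.35 0 0;0 -0.35 0 0;0 -0.35 0 0;0 -0.35 0 0;0 0 0 0;0 0 0 0;0 0 0 0;0 0 0 0")

```text
t: 43.4
eef_pos: [568.9, -175.6, 207.1]
tcp_rot: [-3.142, 0.0, 0.137]
ft_force: [0.0, 0.5, 0.4]
opening: 0.365
grip_force: 0.0
```

```bash
python3 - <<'E'
from h import *
im,d=snap('top');im2,_=snap('scene')
P=cloud('top',d)
for u,v in[(275,212),(204,200),(287,253)]: print(P[v,u].round(1))
s=env.state();print(s['t'],s['eef_pos'],s['opening'],s['ft_force'])
save('f1.png',im2)
E
```

```text
[549.1  96.8  70.5]
[591.1 303.   69.8]
[364.7  25.5 744.5]
43.5 [ 569.0542657  -175.3707935   207.22482036] 0.3606114206708989 [-0.45102901 -0.88390698 -0.17235453]
```

View pics/f1.png

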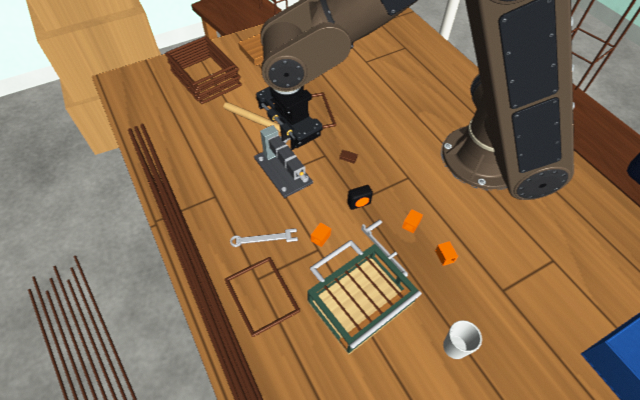

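The flap is shut, with its bar at pixel (335,258). The stay is folded at (385,245), and the three blocks sit on the rod behind the ball at (285,155). The bystanders are where they started, so I'm handing the job in.

```bash
python3 -c "
from cell import env
print(env.job_done())"
```

```text
the job is handed in; nothing more can be done
None
```

I ran the full sequence and handed the job in at about 43.5 s. The last pictures show all three blocks on the rod behind the ball, the stay folded, the flap shut and the bystanders where they started. The hand-in returned no verdict.

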